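# Clear the axle feed ramp and fill the race-car axle caddy

## Robot

A 6-joint arm with a two-finger parallel gripper is mounted at the origin on a cart in front of the work surface, level with it; the furniture and walls round the work are solid. World frame = base frame: x ahead of the robot, y to its left, z up, the work surface at z = 0. Lengths are in mm, angles in degrees, forces in N, time in s.
With the tool pointing down it reaches from about 300 to 850 mm from the base axis. Payload 4.2 kg.
Tool frame: the origin (TCP) lies midway between the tips of the shut fingers; the grasp point (between the pads) lies 19 mm behind it (pinch_z is the distance from the TCP to the grasp point, in mm); z points along the fingers, y is the line along which they close (so a half turn about z gives the same grasp; the last joint's range is limited). The gripper opens to 91 mm and grips with 3 to 60 N. Pads are 32 mm wide; open, the fingers measure 118 mm over their backs; the gripper's body (76 mm by 178 mm) begins 60 mm behind the grasp point.
Start: joints at [-70.531, 18.312, 89.639, -0, 72.044, -1.146], TCP at [202.454, -538.197, 213.976] pointing down, gripper open.
Joint ranges: [-177.97, 177.97], [-48.28, 115.42], [12.27, 149.76], [-77.06, 257.06], [2.81, 150.46], [-146.56, 146.56]. Speed limits (degrees/s): [147.25, 147.25, 180, 180, 180, 180].

## Interface

Orientations are given as [roll, pitch, yaw] about the fixed x, y, z axes, in that order (R = Rz(yaw) Ry(pitch) Rx(roll)).
In Python, from workcell import * gives the robot as it stands.
- The arm moves only by the tool step_arm, never from a script. Its argument "steps" is a list of rows, each a list of 7 numbers: the turn, a rotation vector about the tool's x, y, z in degrees, then the shift along the tool's x, y, z in mm, then the opening, from 0 (shut) to 1 (fully open). In form: [[rx, ry, rz, x, y, z, hand], ...]. A call has exactly 8 rows; each row shifts and turns the commanded pose from where the row before left it, along the tool's axes as they then stand; what a row does not reach is not made up. A row lasts 1/8 s, in which the tool goes at most 62.5 mm and 10.7 degrees, less where a joint would pass 70% of its speed; a pose out of reach is approached as far as the arm can. A call is refused whole if a number of a shift passes 62.5 or a number of a turn 10.7, either way. A call with a gripper value outside its range is refused whole. The fingers move at their own pace and stop on an object; "force" is the grip in N (left out, the last holds). Time passes only in rows, so rows that do not move let the fingers close, or fill a call up. It gives the time, the measured TCP pose, the force, the opening and the grip force at its end, in the units of the state.
- state(): the state, without advancing time (a new reading comes with each control period).
- grab_frame(name): name is "scene" or "top" or "wrist"; returns a dict with "image" (480x640x3 uint8, blue, green, red), "fovy" (degrees; the focal length in pixels is half the picture's height over the tangent of half this angle, whatever the lens; pixels are square), "cx", "cy" (the principal point, pixels), "origin" and "rotation" of the camera in the world; the wrist camera has in their place "tool_from_camera" (4x4, takes a point from camera to tool coordinates, whose origin is the TCP and whose axes are the flange's). Camera axes: x right, y down, z forward; pixel columns grow to the right and rows downward; lengths in mm; the calibration is good to about 2 mm. A picture is of the moment at which its call begins: read the wrist's pose just before it. There is no depth.
- job_done(): hands the job in; it is judged then, once.
The state is a dict: "time_s": time; "qpos": joint angles; "qvel": joint speeds; "effort": joint torques, N m; "ee_pos": TCP position; "ee_rot": TCP orientation; "force": force on the tool from outside, world axes, zero at the start; "torque": the same for the moment, N m; "gripper_width": finger opening in mm; "gripper_force": force on a finger pad.
Only numpy, scipy, OpenCV 4.12 (cv2) and the standard library are available. Lean on these libraries where they do the work, as an engineer would, in place of code of your own. Each camera call takes 0.05 s, during which the arm holds its last target. There are 200 camera calls.

## Task

Fill the wire caddy with the four race-car axles, the ones with a single tyre at each end, one in each rest. Two of them are held up on the feed ramp by a twin-tyred lorry axle that does not fit over the ramp's wide rib: lift that one out and lay it in the shallow tray, so that the two race axles roll down to the stop, where you can take them. Leave the other lorry axle and the white car where they are.

Things in the scene. Friction and masses are not known exactly. Their poses are not given: they have to be found in the camera images.
- race_axle_1: race-car axle: 6 mm shaft, ONE black tyre (30 mm dia, 8 wide) at each end, 34 mm between tyres, a 9 mm nut outside each; 58 mm over the nut faces, 45 g. Origin mid-shaft, y along it; same either way round, rolls about y. Grip by the nut faces, from above. Starts on the ramp behind the jam; released, it rests at the stop at (-0.077, 0, 0.061) in the ramp's frame.
- race_axle_2: race-car axle: 6 mm shaft, ONE black tyre (30 mm dia, 8 wide) at each end, 34 mm between tyres, a 9 mm nut outside each; 58 mm over the nut faces, 45 g. Origin mid-shaft, y along it; same either way round, rolls about y. Grip by the nut faces, from above. Starts on the ramp behind race_axle_1; rests behind it at (-0.047, 0, 0.066), and rolls to the stop when that is taken.
- race_axle_3: race-car axle: 6 mm shaft, ONE black tyre (30 mm dia, 8 wide) at each end, 34 mm between tyres, a 9 mm nut outside each; 58 mm over the nut faces, 45 g. Origin mid-shaft, y along it; same either way round, rolls about y. Grip by the nut faces, from above. Lies on the table, shaft 15 mm above it.
- race_axle_4: race-car axle: 6 mm shaft, ONE black tyre (30 mm dia, 8 wide) at each end, 34 mm between tyres, a 9 mm nut outside each; 58 mm over the nut faces, 45 g. Origin mid-shaft, y along it; same either way round, rolls about y. Grip by the nut faces, from above. Lies on the table, shaft 15 mm above it.
- lorry_axle_jammed: lorry axle: 6 mm shaft, TWIN narrow black tyres (24 mm dia, 6 wide) at each end, 20 mm between the pairs, a 9 mm nut outside each pair; 55 mm over the nut faces, 45 g. Origin mid-shaft, y along it; same either way round. Jammed half way down the ramp; lifts straight up by its nut faces.
- lorry_axle_bench: lorry axle: 6 mm shaft, TWIN narrow black tyres (24 mm dia, 6 wide) at each end, 20 mm between the pairs, a 9 mm nut outside each pair; 55 mm over the nut faces, 45 g. Origin mid-shaft, y along it; same either way round. Lies on the table, shaft 12 mm above it; stays there.
- ramp: fixed ramp, 46 mm wide deck, 9 deg slope, base 200x70 mm. Origin under the base's middle, x level towards the high end, y across. Deck 58 mm high at x=0, 43 at the low end with a 20 mm stop. A 7 mm high rib, 28 mm wide from x=-0.01 down, catches lorry axles. A wire bars lifting uphill of x=0.015. Fingers pass outside the deck. Axles roll down in about 1 s.
- caddy: fixed caddy: base 172x84 mm, rim 9 mm, two bent-wire combs (y = -7 and +7 mm) forming four V rests at x = -0.054, -0.018, 0.018, 0.054. Origin under the base's middle. Shafts lie along y and seat with their centre at z = 0.034; teeth tops 51 mm high, 36 mm apart, combs between the tyres with 8 mm play each side. Fingers pass outside the combs.
- tray: fixed shallow grey open tray, 160 (x) x 116 (y) x 18 mm, walls and floor 3 mm. Origin under the middle of its floor. A lorry axle in it has its shaft 15 mm above the origin; laid along x there is most room for fingers.
- car_white: white model race car with red stripes, 55x109x43 mm, origin under its middle, y along its length; a bystander on the right, to be left alone.
Mind the look-alikes: they are no part of the job. What is shaped like the lorry_axle_jammed but purple is not meant.

How it is judged (in metres and radians):
On the way:
1. the jammed lorry axle is off the ramp and both race axles have rolled down to the stop (x of race_axle_1 in the frame of ramp between -0.09 and -0.037 m and x of race_axle_2 in the frame of ramp between -0.09 and -0.037 m and distance between lorry_axle_jammed and ramp above 0.11 m), for 0.2 s.
At the end, for the whole second after the job is handed in: All four race axles rest in the caddy, one per rest: shaft 29 to 39 mm above its underside, within 12 mm of its middle line, along its y within 0.35 rad; the formerly jammed lorry axle lies inside the tray. The other lorry axle moved under 25 mm, the car under 15 mm (x of race_axle_1 in the frame of caddy between -0.062 and 0.062 m and y of race_axle_1 in the frame of caddy between -0.012 and 0.012 m and z of race_axle_1 in the frame of caddy between 0.029 and 0.039 m and angle between the y axis of each of race_axle_1, race_axle_2, race_axle_3, race_axle_4 and the y axis of caddy, either way round below 0.35 rad and linear speed of each of race_axle_1, race_axle_2, race_axle_3, race_axle_4 below 0.02 m/s and x of race_axle_2 in the frame of caddy between -0.062 and 0.062 m and y of race_axle_2 in the frame of caddy between -0.012 and 0.012 m and z of race_axle_2 in the frame of caddy between 0.029 and 0.039 m and x of race_axle_3 in the frame of caddy between -0.062 and 0.062 m and y of race_axle_3 in the frame of caddy between -0.012 and 0.012 m and z of race_axle_3 in the frame of caddy between 0.029 and 0.039 m and x of race_axle_4 in the frame of caddy between -0.062 and 0.062 m and y of race_axle_4 in the frame of caddy between -0.012 and 0.012 m and z of race_axle_4 in the frame of caddy between 0.029 and 0.039 m and x of lorry_axle_jammed in the frame of tray between -0.075 and 0.075 m and y of lorry_axle_jammed in the frame of tray between -0.053 and 0.053 m and z of lorry_axle_jammed in the frame of tray between 0 and 0.022 m and linear speed of lorry_axle_jammed below 0.03 m/s); the robot touches nothing.
It fails at once if the lorry axle lying on the table is moved (more than 25 mm) (distance of lorry_axle_bench from where it was at the start of the episode above 0.025 m).
It fails at once if the white car is moved (more than 15 mm) (distance of car_white from where it was at the start of the episode above 0.015 m).
It also fails if it takes over 104 s, if anything falls off the work surface, if the arm or the gripper's body presses on something with over 40 N, if the wrist force passes 120 N, or if a joint passes its speed limit or range.

## Working session

There is one attempt and no reset: what is moved stays moved. The work goes in short steps, Python scripts to look and compute and a tool call to move; the robot and the scene stay as the last step left them, time stands still between calls to the robot, and variables do not carry over. Pictures are saved under pics/ and viewed, at most 14 in all, crops included, and the job is handed in when it is done.

Besides the shell and the picture viewer there is one more tool, called by a JSON object that holds its "name" and its "arguments", one argument or row to a line. step_arm: Moves the arm, as the interface text tells. Its arguments: {"type":"object","properties":{"steps":{"type":"array","items":{"type":"array","items":{"type":"number"}}},"force":{"type":"number"}},"required":["steps"]}

```bash
mkdir -p pics; ls
cat > h.py <<'E'
from workcell import *
import numpy as np, cv2
from scipy.spatial.transform import Rotation as R
def cam(f):
    fl=240/np.tan(np.radians(f["fovy"])/2)
    return fl,f["cx"],f["cy"],np.array(f["origin"]),np.array(f["rotation"])
def ray(f,u,v,z):
    fl,cx,cy,o,r=cam(f); d=r@np.array([(u-cx)/fl,(v-cy)/fl,1]); return o+d*(z-o[2])/d[2]
def proj(f,p):
    fl,cx,cy,o,r=cam(f); c=r.T@(np.array(p)-o); return c[0]/c[2]*fl+cx,c[1]/c[2]*fl+cy
E
python3 - <<'E'
from h import *
import pickle
for n in("scene","top"):
    f=grab_frame(n); cv2.imwrite(f"pics/{n}0.png",f["image"]); pickle.dump(f,open(n+".pkl","wb")); print(n,f["fovy"],f["cx"],f["cy"],f["origin"],np.round(f["rotation"],3))
print(state())
E
```

```text
pics
scene 43.33837017809144 318.20048417479023 233.3100668055808 [-128.44988335 -791.36240992  909.28714695] [-132.287    0.452  -44.515]
top 46.942440849791005 320.88036108997534 246.04766993136826 [ 313.64474415 -146.364656   1020.74459029] [-1.67696e+02  8.20000e-02 -8.88520e+01]
{'time_s': 0.1, 'qpos': array([-7.05317186e+01,  1.83470882e+01,  8.96990428e+01,  1.20233554e-03,
        7.20436849e+01, -1.14414851e+00]), 'qvel': array([ 0.02317633, -0.07285511, -0.23530066,  0.02140593,  0.01979383,
        0.06288437]), 'effort': array([-2.81030043e-04, -4.13333094e+01, -2.32509005e+01,  7.27117667e-02,
        4.20955941e-02, -7.14430985e-05]), 'ee_pos': array([ 202.2998459 , -537.75867267,  213.21580345]), 'ee_rot': array([-1.79910225e+02, -2.93638852e-03,  2.06120561e+01]), 'force': array([-0.57813319, -0.08285643,  0.04922871]), 'torque': array([0.02898618, 0.00236192, 0.00410379]), 'gripper_force': 0.0, 'gripper_width': 91.00000680950352}
```

```bash
sed -i 's/np.array(f\["rotation"\])/R.from_euler("xyz",f["rotation"],degrees=True).as_matrix()/' h.py
```

```text
(no output)
```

View pics/top0.png

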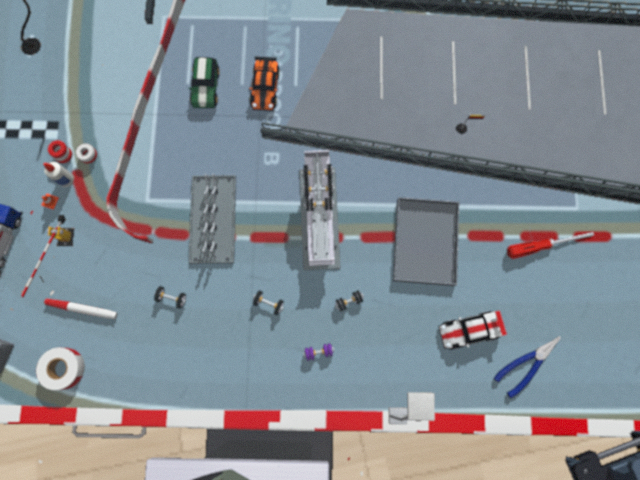

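View pics/scene0.png

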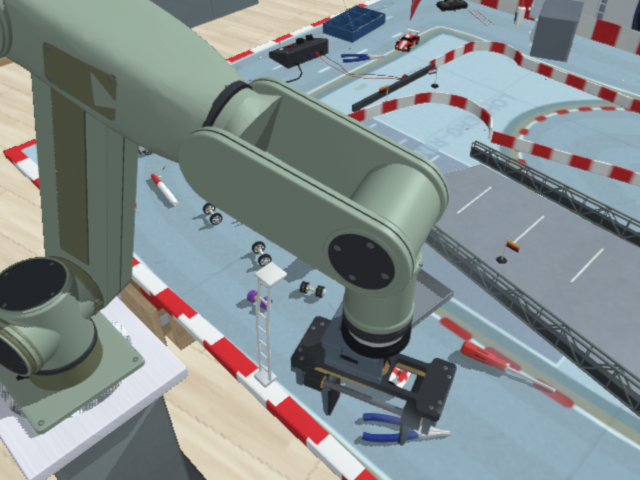

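Run:
```python
import cv2,numpy as np
i=cv2.imread("pics/top0.png")
a=cv2.resize(i[165:365,145:375],None,fx=3.4,fy=3,interpolation=3)
a=cv2.resize(i[150:370,145:375],(627,600),interpolation=3)
cv2.imwrite("pics/c1.png",a)
```

```text
(no output)
```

View pics/c1.png

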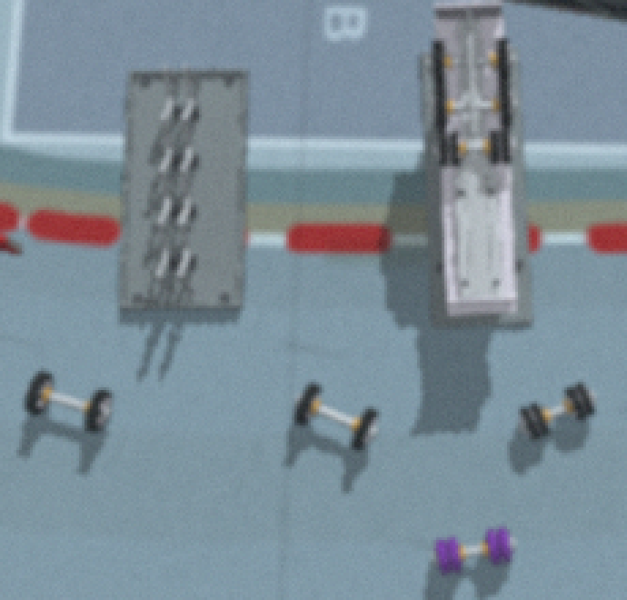

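Run:
```python
from h import *
import pickle
f=pickle.load(open("top.pkl","rb"))
g=lambda c,z:ray(f,145+c[0]/2.726,150+c[1]/2.727,z)
def pr(n,a,b,z):
    A,B=g(a,z),g(b,z);d=B-A;print(n,((A+B)/2)[:2].round(1),"L",round(np.hypot(*d[:2]),1),"ang",round(np.degrees(np.arctan2(d[1],d[0])),1))
pr("A",(39,392),(98,411),15);pr("B",(309,403),(366,428),15);pr("bench",(535,421),(580,400),12);pr("purple",(448,555),(499,545),12)
pr("caddy top edge",(128,72),(246,72),9);pr("caddy bot edge",(120,308),(240,308),9);pr("caddy left",(128,72),(120,308),9);pr("caddy right",(246,72),(240,308),9)
for z,p,q in((30,(163,113),(187,113)),):pass
pr("teeth1",(168,110),(190,110),51);pr("teeth4",(162,265),(186,265),51)
pr("deck low",(447,303),(517,310),43);pr("deck hi",(435,8),(501,5),73.8)
pr("jam",(450,148),(499,148),73);pr("r1",(447,104),(503,104),78);pr("r2",(440,60),(500,60),83)
t=lambda u,v,z:ray(f,u,v,z)
for c in((398,197),(459,201),(455,286),(392,281)):print(t(*c,18)[:2].round(1))
print("car",t(440,345,20)[:2],t(506,312,20)[:2]); print("white tower",t(421,406,170)[:2],t(398,413,0)[:2])
print("barrier",t(262,130,50)[:2],t(640,190,50)[:2])
```

```text
A [431.9 132.8] L 42.3 ang -106.4
B [426.1 -47.7] L 41.9 ang -112.4
bench [ 432.7 -194.9] L 33.5 ang -63.9
purple [ 339.7 -140.5] L 34.2 ang -78.0
caddy top edge [667.5  68.9] L 83.4 ang -88.9
caddy bot edge [498.   63.3] L 82.0 ang -88.9
caddy left [581.9 107.5] L 169.6 ang -177.8
caddy right [583.6  24.8] L 169.6 ang -178.3
teeth1 [625.8  63.7] L 14.8 ang -88.9
teeth4 [519.   60.4] L 15.8 ang -88.9
deck low [ 496.8 -143. ] L 46.4 ang -94.7
deck hi [ 694.5 -129.7] L 44.1 ang -86.1
jam [ 596.5 -136.1] L 32.1 ang -88.9
r1 [ 625.  -135.9] L 36.7 ang -88.9
r2 [ 653.5 -132. ] L 39.4 ang -88.9
[ 630.2 -284.6]
[ 624.5 -399.8]
[ 462.4 -387.1]
[ 469.3 -272.1]
car [ 355.49017783 -356.52662373] [ 416.59606404 -477.13294944]
white tower [ 259.57302056 -294.58950613] [ 235.99169276 -283.2260593 ]
barrier [746.85837333 -25.33364901] [ 642.20134341 -724.62734366]
```

Run:
```python
from h import *
import pickle
t=pickle.load(open("top.pkl","rb"));s=pickle.load(open("scene.pkl","rb"))
print("foot scene",ray(s,265,378,0).round()); 
for z in range(100,350,25): print(z,ray(s,271,277,z)[:2].round(),ray(t,421,406,z)[:2].round())
f=grab_frame("wrist");print(f["fovy"],f["cx"],f["cy"],np.round(f["tool_from_camera"],2))
```

```text
foot scene [ 233. -278.   -0.]
100 [ 345. -176.] [ 255. -307.]
125 [ 331. -195.] [ 257. -302.]
150 [ 316. -214.] [ 258. -298.]
175 [ 301. -233.] [ 260. -294.]
200 [ 287. -252.] [ 261. -289.]
225 [ 272. -271.] [ 263. -285.]
250 [ 257. -290.] [ 265. -281.]
275 [ 243. -309.] [ 266. -276.]
300 [ 228. -328.] [ 268. -272.]
325 [ 214. -347.] [ 269. -268.]
71.66626973971366 319.0099151608388 236.5432244868782 [[  -0.     -0.96   -0.29   83.27]
 [   1.     -0.      0.     -0.79]
 [  -0.     -0.29    0.96 -170.33]
 [   0.      0.      0.      1.  ]]
```

{"name": "step_arm", "arguments": {
  "steps": [
    [0, 0, 9.3, 0, 0, -50, 1],
    [0, 0, 9.3, 10, -5, -30, 1],
    [0, 0, 0, 40, -46, 0, 1],
    [0, 0, 0, 40, -46, 0, 1],
    [0, 0, 0, 40, -46, 0, 1],
    [0, 0, 0, 40, -46, 0, 1],
    [0, 0, 0, 40, -46, 0, 1],
    [0, 0, 0, 40, -46, 0, 1]
  ]
}}

```text
time_s: 1.15
ee_pos: [442.3, -245.3, 293.9]
ee_rot: [180.0, -0.0, 2.0]
force: [0.4, -1.1, -0.5]
gripper_width: 91.2
gripper_force: 0.0
```

{"name": "step_arm", "arguments": {
  "steps": [
    [0, 0, 0, 20, -50, 20, 1],
    [0, 0, 0, 20, -50, 20, 1],
    [0, 0, 0, 20, -50, 20, 1],
    [0, 0, 0, 20, -45, 20, 1],
    [0, 0, 0, 15, -20, 20, 1],
    [0, 0, 0, 5, 0, 20, 1],
    [0, 0, 0, 0, 0, 10, 1],
    [0, 0, 0, 0, 0, 0, 1]
  ]
}}

```text
time_s: 2.15
ee_pos: [533.1, -28.9, 163.4]
ee_rot: [-180.0, 0.1, 2.0]
force: [0.5, 0.3, 0.8]
gripper_width: 91.1
gripper_force: 0.0
```

```bash
cat >> h.py <<'E'
def wrist(name):
    import pickle
    s=state(); f=grab_frame("wrist"); T=np.array(f["tool_from_camera"]); r=R.from_euler("xyz",s["ee_rot"],degrees=True).as_matrix()
    f["origin"]=np.array(s["ee_pos"])+r@T[:3,3]; f["rotation"]=R.from_matrix(r@T[:3,:3]).as_euler("xyz",degrees=True)
    cv2.imwrite(f"pics/{name}.png",f["image"]); pickle.dump(f,open(name+".pkl","wb")); print(round(s["time_s"],2),np.round(s["ee_pos"],1),np.round(s["ee_rot"],2),s["gripper_width"]); return f
E
python3 -c "
from h import *
wrist('w1')"
```

```text
2.15 [533.1 -28.9 163.4] [-1.7999e+02  1.1000e-01  1.9900e+00] 91.09915110101255
```

View pics/w1.png

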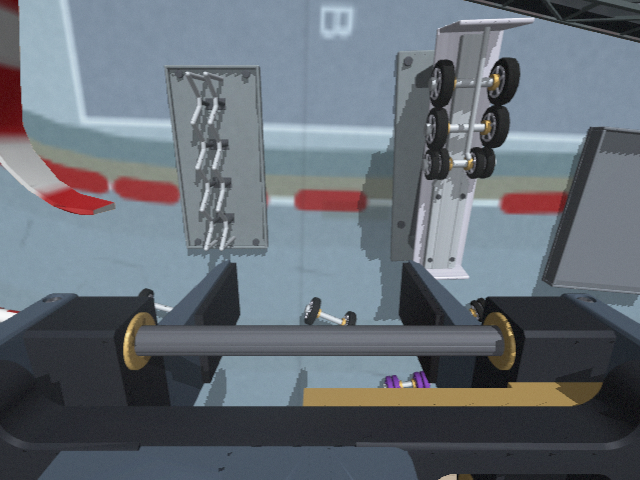

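Run:
```python
import cv2,numpy as np
i=cv2.imread("pics/w1.png")
a=cv2.resize(i[55:265,155:280],None,fx=2.8,fy=2.8,interpolation=3)
b=cv2.resize(i[40:250,395:540],None,fx=2.8,fy=2.8,interpolation=3)
c=np.hstack([a,b]);print(a.shape,c.shape);cv2.imwrite("pics/c2.png",c)
```

```text
(588, 350, 3) (588, 756, 3)
```

View pics/c2.png

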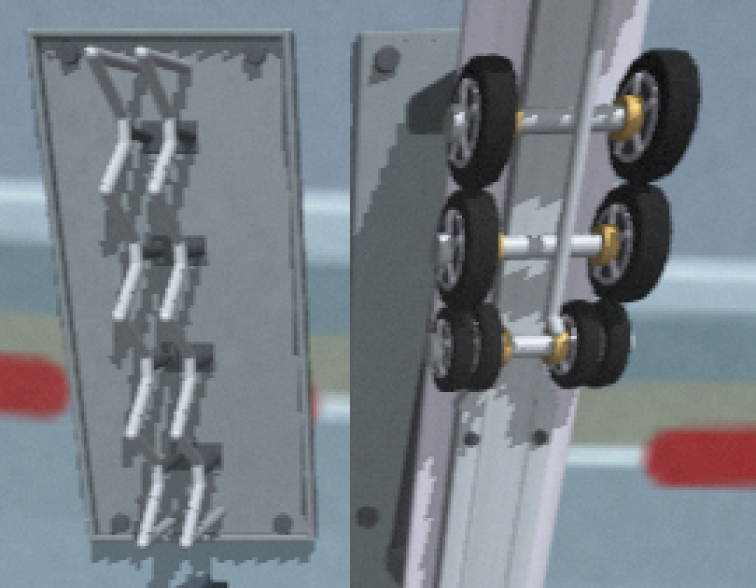

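Run:
```python
from h import *
import pickle
f=pickle.load(open("w1.pkl","rb"))
a=lambda c,z:ray(f,155+c[0]/2.8,55+c[1]/2.8,z)[:2].round(1)
b=lambda c,z:ray(f,395+(c[0]-350)/2.8,40+c[1]/2.8,z)[:2].round(1)
C=[a(c,9) for c in((28,32),(291,30),(315,537),(92,540))];print("caddy",*C,np.mean(C,0))
for l,r in(((92,50),(140,50)),((104,190),(157,190)),((120,317),(166,317)),((132,432),(180,432)),((143,543),(187,543))):print(a(l,51),a(r,51),(a(l,51)+a(r,51))/2)
print("jam shaft",b((507,346),70),b((558,347),70),"nuts",b((437,355),70),b((632,340),70))
print("r1",b((500,246),80),b((605,244),80)); print("r2",b((520,122),84),b((625,118),84))
print("deck low",ray(f,413,274,43)[:2],ray(f,467,278,43)[:2])
print("B",ray(f,312,311,15)[:2],ray(f,350,321,15)[:2])
for c in((590,128),(547,284)):print("tray",ray(f,*c,18)[:2])
```

```text
caddy [669.4 112.3] [672.8  29.5] [504.3  23.8] [500.3 105.9] [586.7    67.875]
[658.6  77.3] [659.1  64.1] [658.85  70.7 ]
[622.   76.9] [622.6  61.6] [622.3   69.25]
[586.2  74.9] [586.7  61.1] [586.45  68.  ]
[551.2  73.7] [551.7  58.8] [551.45  66.25]
[514.8  72.6] [515.3  58.5] [515.05  65.55]
jam shaft [ 598.5 -128.8] [ 598.8 -143. ] nuts [ 595.4 -109.7] [ 601.4 -163.2]
r1 [ 624.4 -119.2] [ 625.9 -146.3]
r2 [ 653.3 -118.3] [ 655.1 -144. ]
deck low [ 493.46387558 -118.77398468] [ 491.10651175 -170.58966513]
B [434.94855444 -24.20337998] [424.15093035 -65.82465462]
tray [ 630.69028726 -269.92732202]
tray [ 476.41609963 -267.32475981]
```

{"name": "step_arm", "arguments": {
  "steps": [
    [0, 0, -2.5, 14, 28, 8, 1],
    [0, 0, 0, 14, 28, 10, 1],
    [0, 0, 0, 13, 28, 10, 1],
    [0, 0, 0, 13, 28, 10, 1],
    [0, 0, 0, 0, 0, 20, 1],
    [0, 0, 0, 0, 0, 30, 1],
    [0, 0, 0, 0, 0, 16, 1],
    [0, 0, 0, 0, 0, 0, 1]
  ]
}}

```text
time_s: 3.2
ee_pos: [594.8, -136.9, 59.5]
ee_rot: [-180.0, 0.1, 4.5]
force: [0.1, -0.8, 0.5]
gripper_width: 90.8
gripper_force: 0.0
```

```bash
python3 -c "
from h import *
wrist('w2')"
```

```text
3.2 [ 594.8 -136.9   59.5] [-1.7998e+02  8.0000e-02  4.5000e+00] 90.80926915234483
```

View pics/w2.png

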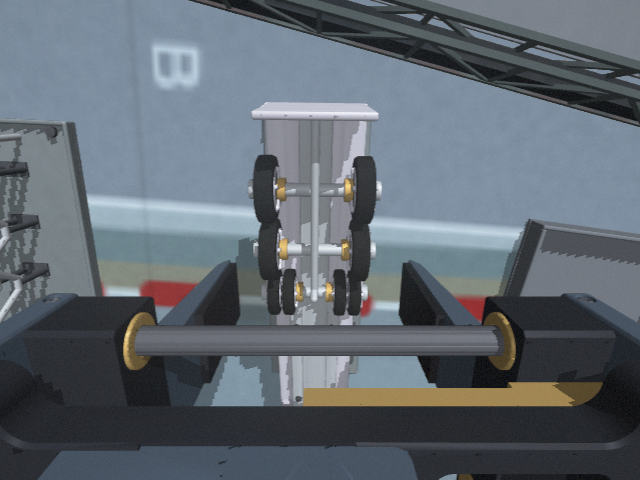

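Run:
```python
from h import *
import pickle
f=pickle.load(open("w2.pkl","rb"))
print("nuts",ray(f,265,293,71).round(1),ray(f,364,293,71).round(1),"shaft",ray(f,314,292,71).round(1))
print("r1 nuts",ray(f,258,250,80).round(1),ray(f,374,249,80).round(1)); print("r2",ray(f,250,188,84).round(1),ray(f,379,188,84).round(1))
```

```text
nuts [ 596.2 -107.5   71. ] [ 600.2 -159.5   71. ] shaft [ 598.8 -133.2   71. ]
r1 nuts [ 623.2 -104.8   80. ] [ 628.  -159.9   80. ]
r2 [ 653.2 -101.2   84. ] [ 657.6 -157.7   84. ]
```

{"name": "step_arm", "arguments": {
  "steps": [
    [0, 0, 0, 3, -3, 0, 1],
    [0, 0, 0, 0, 0, 0, 0.4],
    [0, 0, 0, 0, 0, 0, 0.4],
    [0, 0, 0, 0, 0, 0, 0.4],
    [0, 0, 0, 0, 0, 0, 0.4],
    [0, 0, 0, 0, 0, 0, 0.4],
    [0, 0, 0, 0, 0, 0, 0.4],
    [0, 0, 0, 0, 0, 0, 0.4]
  ],
  "force": 20
}}

```text
time_s: 4.25
ee_pos: [598.0, -133.6, 60.0]
ee_rot: [180.0, -0.0, 4.5]
force: [-0.4, 0.0, 0.4]
gripper_width: 54.6
gripper_force: 20.0
```

{"name": "step_arm", "arguments": {
  "steps": [
    [0, 0, 0, 0, 0, -30, 0.4],
    [0, 0, 0, 0, 0, -60, 0.4],
    [0, 0, 0, -13, 40, -10, 0.4],
    [0, 0, 0, -13, 40, 0, 0.4],
    [0, 0, 0, -13, 40, 0, 0.4],
    [0, 0, 0, -14, 39, 0, 0.4],
    [0, 0, 0, -14, 38, 0, 0.4],
    [0, 0, -10.2, 0, 0, 0, 0.4]
  ]
}}

```text
time_s: 5.25
ee_pos: [545.6, -338.0, 159.5]
ee_rot: [180.0, 0.0, 14.8]
force: [-0.1, 0.7, -0.0]
gripper_width: 54.2
gripper_force: 20.0
```

{"name": "step_arm", "arguments": {
  "steps": [
    [0, 0, -10.2, 0, 0, 0, 0.4],
    [0, 0, -10.2, 0, 0, 0, 0.4],
    [0, 0, -10.2, 0, 0, 0, 0.4],
    [0, 0, -10.2, 0, 0, 0, 0.4],
    [0, 0, -10.2, 0, 0, 0, 0.4],
    [0, 0, -10.2, 0, 0, 0, 0.4],
    [0, 0, -9.6, 0, 0, 0, 0.4],
    [0, 0, 0, 0, 0, 0, 0.4]
  ]
}}

```text
time_s: 6.25
ee_pos: [546.6, -335.1, 159.7]
ee_rot: [-180.0, -0.0, 85.4]
force: [0.4, -0.1, -0.2]
gripper_width: 54.3
gripper_force: 20.0
```

```bash
python3 -c "
from h import *
wrist('w3')"
```

```text
6.25 [ 546.6 -335.1  159.7] [-1.7997e+02 -2.0000e-02  8.5400e+01] 54.29216989263131
```

View pics/w3.png

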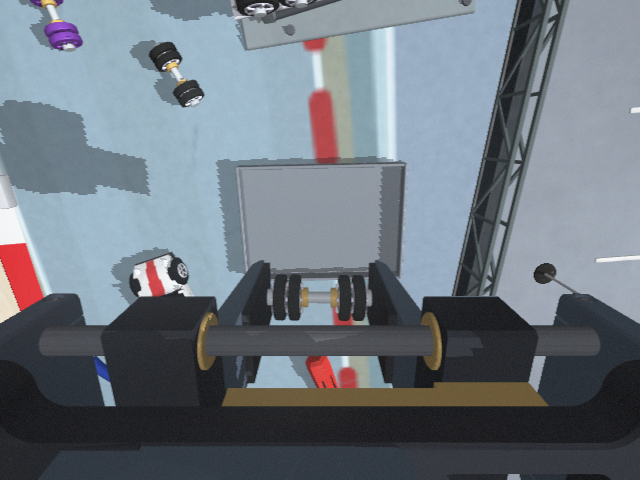

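Run:
```python
from h import *
import pickle
f=pickle.load(open("w3.pkl","rb"))
C=[ray(f,*c,18)[:2] for c in((237,166),(405,163),(400,275),(247,277))];print(np.round(C,1),np.mean(C,0))
```

```text
[[ 476.  -272.8]
 [ 630.4 -282.6]
 [ 624.7 -394.1]
 [ 469.2 -383.8]] [ 550.07472956 -333.3245464 ]
```

{"name": "step_arm", "arguments": {
  "steps": [
    [0, 0, 0, 0, 3, 50, 0.4],
    [0, 0, 0, 0, 0, 50, 0.4],
    [0, 0, 0, 0, 0, 35, 0.4],
    [0, 0, 0, 0, 0, 13, 0.4],
    [0, 0, 0, 0, 0, 4, 0.4],
    [0, 0, 0, 0, 0, 0, 0.4],
    [0, 0, 0, 0, 0, 0, 0.4],
    [0, 0, 0, 0, 0, 0, 0.4]
  ]
}}

```text
time_s: 7.3
ee_pos: [550.3, -335.8, 9.1]
ee_rot: [179.9, 0.1, 85.5]
force: [0.2, 0.1, -1.1]
gripper_width: 54.3
gripper_force: 20.0
```

{"name": "step_arm", "arguments": {
  "steps": [
    [0, 0, 0, 0, 0, 3, 0.4],
    [0, 0, 0, 0, 0, 0, 0.4],
    [0, 0, 0, 0, 0, 0, 0.8],
    [0, 0, 0, 0, 0, 0, 0.8],
    [0, 0, 0, 0, 0, 0, 0.8],
    [0, 0, 0, 0, 0, -20, 0.8],
    [0, 0, 0, 0, 0, -60, 0.8],
    [0, 0, 0, 0, 0, -60, 0.8]
  ]
}}

```text
time_s: 8.3
ee_pos: [549.4, -335.2, 146.1]
ee_rot: [-179.9, -0.0, 85.5]
force: [0.4, -0.6, -0.3]
gripper_width: 72.7
gripper_force: 0.0
```

{"name": "step_arm", "arguments": {
  "steps": [
    [0, 0, 10.2, 0, 0, 0, 1],
    [0, 0, 10.2, 0, 0, 0, 1],
    [0, 0, 10.2, 0, 0, 0, 1],
    [0, 0, 10.2, 0, 0, 0, 1],
    [0, 0, 10.2, 0, 0, 0, 1],
    [0, 0, 10.2, 0, 0, 0, 1],
    [0, 0, 10.2, 0, 0, 0, 1],
    [0, 0, 9.6, 0, 0, 0, 1]
  ]
}}

```text
time_s: 9.3
ee_pos: [549.7, -335.4, 145.0]
ee_rot: [180.0, 0.0, 4.2]
force: [0.4, 0.2, -0.6]
gripper_width: 91.2
gripper_force: 0.0
```

{"name": "step_arm", "arguments": {
  "steps": [
    [0, 0, 0, -8, -33, 0, 1],
    [0, 0, 0, -10, -33, 0, 1],
    [0, 0, 0, -10, -33, 0, 1],
    [0, 0, 0, -10, -33, 10, 1],
    [0, 0, 0, -10, -33, 10, 1],
    [0, 0, 0, -8, -30, 0, 1],
    [0, 0, 0, 0, 0, 0, 1],
    [0, 0, 0, 0, 0, 0, 1]
  ]
}}

```text
time_s: 10.3
ee_pos: [479.3, -146.1, 125.3]
ee_rot: [179.9, -0.1, 4.5]
force: [0.4, -1.1, 0.1]
gripper_width: 91.1
gripper_force: 0.0
```

```bash
python3 -c "
from h import *
wrist('w4')"
```

```text
10.3 [ 479.3 -146.1  125.3] [ 1.7994e+02 -8.0000e-02  4.5300e+00] 91.14219712000582
```

View pics/w4.png

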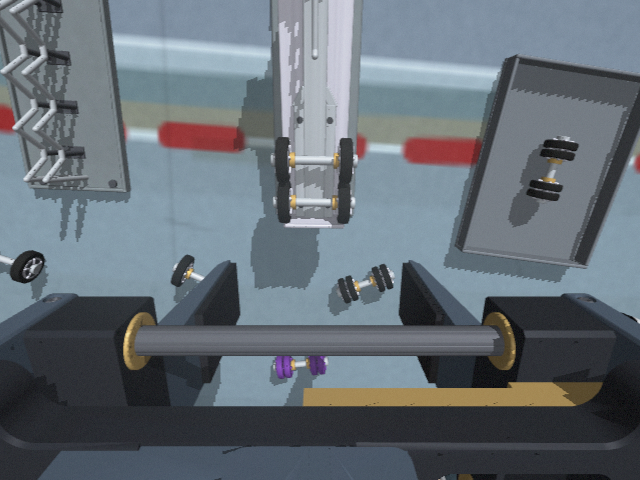

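Run:
```python
from h import *
import pickle
f=pickle.load(open("w4.pkl","rb"))
for n,a,b,z in(("r1",(276,203),(355,203),61),("r2",(272,160),(357,160),66)):
    print(n,ray(f,*a,z).round(1),ray(f,*b,z).round(1))
```

```text
r1 [ 513.6 -111.9   61. ] [ 518.  -168.3   61. ]
r2 [ 543.8 -108.6   66. ] [ 548.4 -165.8   66. ]
```

{"name": "step_arm", "arguments": {
  "steps": [
    [0, 0, 0, 18, -2, 10, 1],
    [0, 0, 0, 19, -1, 15, 1],
    [0, 0, 0, 0, 0, 30, 1],
    [0, 0, 0, 0, 0, 22, 1],
    [0, 0, 0, 0, 0, 0, 1],
    [0, 0, 0, 0, 0, 0, 0.4],
    [0, 0, 0, 0, 0, 0, 0.4],
    [0, 0, 0, 0, 0, 0, 0.4]
  ],
  "force": 20
}}

```text
time_s: 11.35
ee_pos: [515.8, -139.7, 48.8]
ee_rot: [180.0, -0.1, 4.5]
force: [0.1, 0.4, -0.1]
gripper_width: 64.1
gripper_force: 0.0
```

{"name": "step_arm", "arguments": {
  "steps": [
    [0, 0, 0, 0, 0, 0, 0.4],
    [0, 0, 0, 0, 0, 0, 0.4],
    [0, 0, 0, 0, 0, -25, 0.4],
    [0, 0, 0, 0, 0, -45, 0.4],
    [0, 0, 0, 28, -40, -10, 0.4],
    [0, 0, 0, 28, -40, 0, 0.4],
    [0, 0, 0, 28, -40, 0, 0.4],
    [0, 0, 0, 28, -40, 0, 0.4]
  ]
}}

```text
time_s: 12.35
ee_pos: [614.7, 30.1, 127.8]
ee_rot: [180.0, 0.0, 4.5]
force: [0.3, -1.0, -0.3]
gripper_width: 57.6
gripper_force: 20.0
```

{"name": "step_arm", "arguments": {
  "steps": [
    [0, 0, 0, 29, -39, 0, 0.4],
    [0, 0, 2.5, 0, 0, 0, 0.4],
    [0, 0, 0, 0, 0, 0, 0.4],
    [0, 0, 0, 0, 0, 30, 0.4],
    [0, 0, 0, 0, 0, 20, 0.4],
    [0, 0, 0, 0, 0, 0, 0.4],
    [0, 0, 0, 0, 0, 0, 0.4],
    [0, 0, 0, 0, 0, 0, 0.4]
  ]
}}

```text
time_s: 13.35
ee_pos: [640.8, 69.8, 79.2]
ee_rot: [-180.0, -0.1, 2.0]
force: [-0.2, 0.2, -0.7]
gripper_width: 57.6
gripper_force: 20.0
```

```bash
python3 -c "
from h import *
wrist('w5')"
```

```text
13.35 [640.8  69.8  79.2] [-1.80e+02 -1.30e-01  2.01e+00] 57.58104279808902
```

View pics/w5.png

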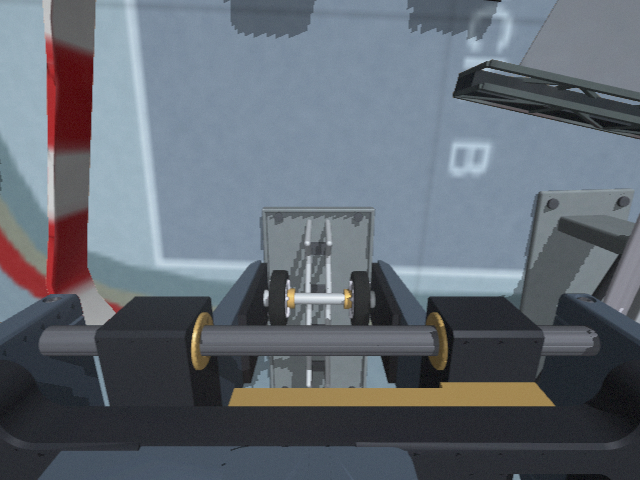

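Run:
```python
from h import *
import pickle
f=pickle.load(open("w5.pkl","rb"))
print(ray(f,263,209,9),ray(f,374,208,9),"peak",ray(f,308,243,51),ray(f,328,243,51), "axle",ray(f,319,298,92))
```

```text
[670.6206818  112.79247542   9.        ] [674.2050145   30.96808634   9.        ] peak [659.00788705  77.9924393   51.        ] [659.44110405  65.43408414  51.        ] axle [642.15068207  70.53274694  92.        ]
```

{"name": "step_arm", "arguments": {
  "steps": [
    [0, 0, 0, 0, 0, 25, 0.4],
    [0, 0, 0, 0, 0, 20, 0.4],
    [0, 0, 0, 0, 0, 10, 0.4],
    [0, 0, 0, 0, 0, 2, 0.4],
    [0, 0, 0, 0, 0, 0, 0.4],
    [0, 0, 0, 0, 0, 0, 0.4],
    [0, 0, 0, 0, 0, 0, 0.9],
    [0, 0, 0, 0, 0, 0, 0.9]
  ]
}}

```text
time_s: 14.4
ee_pos: [640.3, 70.0, 21.2]
ee_rot: [180.0, -0.0, 2.0]
force: [-0.0, -0.8, -1.0]
gripper_width: 74.5
gripper_force: 0.0
```

{"name": "step_arm", "arguments": {
  "steps": [
    [0, 0, 0, 0, 0, -25, 1],
    [0, 0, 0, 0, 0, -60, 1],
    [0, 0, 0, -26, 41, -10, 1],
    [0, 0, 0, -26, 41, 0, 1],
    [0, 0, 0, -26, 41, 0, 1],
    [0, 0, 0, -26, 41, 0, 1],
    [0, 0, 0, -28, 41, 0, 1],
    [0, 0, -2.5, 0, 0, 0, 1]
  ]
}}

```text
time_s: 15.4
ee_pos: [513.5, -142.0, 116.2]
ee_rot: [180.0, 0.0, 4.4]
force: [-0.1, -0.2, -0.5]
gripper_width: 91.1
gripper_force: 0.0
```

{"name": "step_arm", "arguments": {
  "steps": [
    [0, 0, 0, 0, 0, 30, 1],
    [0, 0, 0, 0, 0, 30, 1],
    [0, 0, 0, 0, 0, 8, 1],
    [0, 0, 0, 0, 0, 0, 1],
    [0, 0, 0, 0, 0, 0, 0.4],
    [0, 0, 0, 0, 0, 0, 0.4],
    [0, 0, 0, 0, 0, 0, 0.4],
    [0, 0, 0, 0, 0, 0, 0.4]
  ]
}}

```text
time_s: 16.4
ee_pos: [515.6, -139.6, 48.3]
ee_rot: [180.0, -0.0, 4.5]
force: [0.1, 0.7, 1.6]
gripper_width: 57.3
gripper_force: 20.0
```

{"name": "step_arm", "arguments": {
  "steps": [
    [0, 0, 0, 0, 0, -25, 0.4],
    [0, 0, 0, 0, 0, -45, 0.4],
    [0, 0, 0, 21, -40, -10, 0.4],
    [0, 0, 0, 21, -40, 0, 0.4],
    [0, 0, 0, 21, -40, 0, 0.4],
    [0, 0, 0, 21, -40, 0, 0.4],
    [0, 0, 0, 21, -41, 0, 0.4],
    [0, 0, 2.5, 0, 0, 0, 0.4]
  ]
}}

```text
time_s: 17.4
ee_pos: [605.2, 72.1, 127.6]
ee_rot: [-180.0, -0.0, 2.2]
force: [-0.2, -0.5, -0.5]
gripper_width: 57.3
gripper_force: 20.0
```

{"name": "step_arm", "arguments": {
  "steps": [
    [0, 0, 0, 0, 0, 20, 0.4],
    [0, 0, 0, 0, 0, 30, 0.4],
    [0, 0, 0, 0, 0, 0, 0.4],
    [0, 0, 0, 0, 0, 25, 0.4],
    [0, 0, 0, 0, 0, 20, 0.4],
    [0, 0, 0, 0, 0, 10, 0.4],
    [0, 0, 0, 0, 0, 1, 0.4],
    [0, 0, 0, 0, 0, 0, 0.4]
  ]
}}

```text
time_s: 18.4
ee_pos: [605.0, 69.1, 22.9]
ee_rot: [180.0, -0.1, 2.0]
force: [0.2, -0.2, -1.1]
gripper_width: 57.4
gripper_force: 20.0
```

{"name": "step_arm", "arguments": {
  "steps": [
    [0, 0, 0, 0, 0, 0, 0.9],
    [0, 0, 0, 0, 0, 0, 0.9],
    [0, 0, 0, 0, 0, 0, 1],
    [0, 0, 0, 0, 0, -30, 1],
    [0, 0, 0, 0, 0, -60, 1],
    [0, 0, 0, -50, -17, 0, 1],
    [0, 0, 0, -55, -18, 0, 1],
    [0, 0, 0, -55, -18, 0, 1]
  ]
}}

```text
time_s: 19.4
ee_pos: [440.9, 116.7, 112.1]
ee_rot: [-180.0, -0.0, 2.0]
force: [0.0, 0.2, 1.1]
gripper_width: 91.3
gripper_force: 0.0
```

{"name": "step_arm", "arguments": {
  "steps": [
    [0, 0, 9, -50, -18, 0, 1],
    [0, 0, 9.4, 0, 0, 0, 1],
    [0, 0, 0, 0, 0, 0, 1],
    [0, 0, 0, 0, 0, 0, 1],
    [0, 0, 0, 0, 0, 0, 1],
    [0, 0, 0, 0, 0, 0, 1],
    [0, 0, 0, 0, 0, 0, 1],
    [0, 0, 0, 0, 0, 0, 1]
  ]
}}

```text
time_s: 20.4
ee_pos: [391.9, 132.6, 111.8]
ee_rot: [180.0, 0.0, -16.4]
force: [-0.1, 0.4, 0.1]
gripper_width: 91.3
gripper_force: 0.0
```

```bash
python3 -c "
from h import *
wrist('w6')"
```

```text
20.4 [391.9 132.6 111.8] [ 1.7999e+02  1.0000e-02 -1.6380e+01] 91.27262248826057
```

View pics/w6.png

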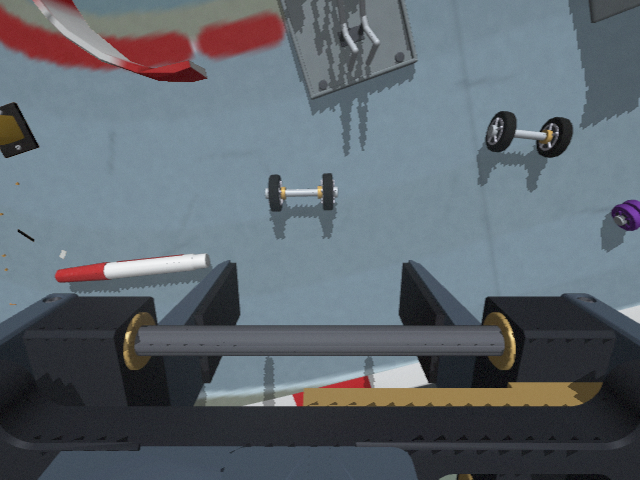

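Run:
```python
from h import *
import pickle
f=pickle.load(open("w6.pkl","rb"))
a,b=ray(f,267,193,15),ray(f,337,191,15);m=(a+b)/2;d=b-a
s=R.from_euler("xyz",[180,0,-16.4],degrees=True).as_matrix()
print(a,b,m,np.degrees(np.arctan2(d[1],d[0])),s.T@(m-[391.9,132.6,111.8]))
a,b=ray(f,515,134,15),ray(f,545,136,15);m=(a+b)/2;d=b-a;print("B",a,b,m,np.degrees(np.arctan2(d[1],d[0])))
```

```text
[440.75681939 162.67715965  15.        ] [426.34803836 107.99455375  15.        ] [433.55242887 135.3358567   15.        ] -104.76180907956203 [ 39.18531133 -14.38475302  96.8       ]
B [430.07290837 -34.98201294  15.        ] [422.0675169  -56.97675778  15.        ] [426.07021264 -45.97938536  15.        ] -109.99990577187356
```

{"name": "step_arm", "arguments": {
  "steps": [
    [0, 0, 0, 20, -7, 25, 1],
    [0, 0, 0, 19, -7, 25, 1],
    [0, 0, -1, 0, 0, 30, 1],
    [0, 0, 0, 0, 0, 22, 1],
    [0, 0, 0, 0, 0, 6, 1],
    [0, 0, 0, 0, 0, 0, 1],
    [0, 0, 0, 0, 0, 0, 0.4],
    [0, 0, 0, 0, 0, 0, 0.4]
  ]
}}

```text
time_s: 21.45
ee_pos: [433.8, 135.2, 4.7]
ee_rot: [-179.9, -0.1, -15.4]
force: [-0.1, 0.1, 0.1]
gripper_width: 74.3
gripper_force: 0.0
```

{"name": "step_arm", "arguments": {
  "steps": [
    [0, 0, 0, 0, 0, 0, 0.4],
    [0, 0, 0, 0, 0, 0, 0.4],
    [0, 0, 0, 0, 0, 0, 0.4],
    [0, 0, 0, 0, 0, -20, 0.4],
    [0, 0, 0, 0, 0, -40, 0.4],
    [0, 0, 0, 0, 0, -55, 0.4],
    [0, 0, 8.7, 0, 0, 0, 0.4],
    [0, 0, 0, 0, 0, 0, 0.4]
  ]
}}

```text
time_s: 22.45
ee_pos: [433.1, 135.0, 119.2]
ee_rot: [-180.0, -0.0, -24.0]
force: [0.5, 0.0, -0.6]
gripper_width: 57.2
gripper_force: 20.0
```

{"name": "step_arm", "arguments": {
  "steps": [
    [0, 0, -8.7, 0, 0, 0, 0.4],
    [0, 0, -8.7, 0, 0, 0, 0.4],
    [0, 0, -8.6, 0, 0, 0, 0.4],
    [0, 0, 0, 44, 24, 0, 0.4],
    [0, 0, 0, 44, 24, 0, 0.4],
    [0, 0, 0, 45, 24, 0, 0.4],
    [0, 0, 0, 0, 0, 15, 0.4],
    [0, 0, 0, 0, 0, 15, 0.4]
  ]
}}

```text
time_s: 23.45
ee_pos: [566.9, 67.5, 86.7]
ee_rot: [180.0, 0.2, 2.0]
force: [-0.2, 0.1, -1.1]
gripper_width: 57.7
gripper_force: 20.0
```

{"name": "step_arm", "arguments": {
  "steps": [
    [0, 0, 0, 0, 0, 15, 0.4],
    [0, 0, 0, 0, 0, 20, 0.4],
    [0, 0, 0, 0, 0, 20, 0.4],
    [0, 0, 0, 0, 0, 9, 0.4],
    [0, 0, 0, 0, 0, 0, 0.4],
    [0, 0, 0, 0, 0, 0, 0.4],
    [0, 0, 0, 0, 0, 0, 0.9],
    [0, 0, 0, 0, 0, 0, 0.9]
  ]
}}

```text
time_s: 24.45
ee_pos: [568.9, 67.6, 25.5]
ee_rot: [180.0, -0.1, 1.9]
force: [-0.1, 0.4, -0.3]
gripper_width: 75.0
gripper_force: 0.0
```

{"name": "step_arm", "arguments": {
  "steps": [
    [0, 0, 0, 0, 0, -30, 1],
    [0, 0, 0, 0, 0, -57, 1],
    [0, 0, 0, -46, 27, 0, 1],
    [0, 0, 0, -46, 27, 0, 1],
    [0, 0, 0, -46, 27, 0, 1],
    [0, 0, 0, -45, 26, 0, 1],
    [0, 0, 10, 0, 0, 0, 1],
    [0, 0, 10, 0, 0, 0, 1]
  ]
}}

```text
time_s: 25.45
ee_pos: [388.9, -45.9, 112.5]
ee_rot: [-180.0, -0.1, -18.5]
force: [-0.4, -0.0, 0.0]
gripper_width: 91.6
gripper_force: 0.0
```

{"name": "step_arm", "arguments": {
  "steps": [
    [0, 0, 3, 0, 0, 0, 1],
    [0, 0, 0, 0, 0, 0, 1],
    [0, 0, 0, 0, 0, 0, 1],
    [0, 0, 0, 0, 0, 0, 1],
    [0, 0, 0, 0, 0, 0, 1],
    [0, 0, 0, 0, 0, 0, 1],
    [0, 0, 0, 0, 0, 0, 1],
    [0, 0, 0, 0, 0, 0, 1]
  ]
}}

```text
time_s: 26.45
ee_pos: [389.2, -45.5, 111.9]
ee_rot: [180.0, -0.0, -21.1]
force: [0.2, -0.0, -0.2]
gripper_width: 90.8
gripper_force: 0.0
```

```bash
python3 -c "
from h import *
wrist('w7')"
```

```text
26.45 [389.2 -45.5 111.9] [180.    -0.   -21.08] 90.76541757947084
```

View pics/w7.png

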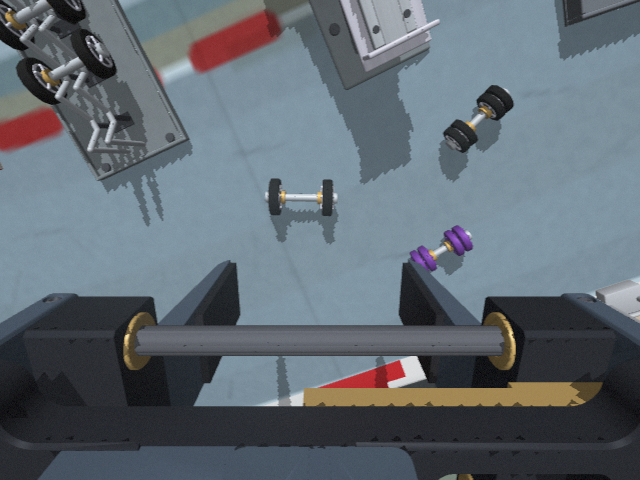

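Run:
```python
from h import *
import pickle
f=pickle.load(open("w7.pkl","rb"))
s=R.from_euler("xyz",[180,0,-21.1],degrees=True).as_matrix()
for p in((267,197),(337,197),(302,197),(413,250),(418,264),(450,140)):print(p,s.T@(ray(f,*p,15)-[389.2,-45.5,111.9]))
```

```text
(267, 197) [ 35.08243904 -42.83218034  96.9       ]
(337, 197) [35.07774069 13.93644596 96.9       ]
(302, 197) [ 35.08009005 -14.4500565   96.9       ]
(413, 250) [-10.41899344  79.33081424  96.9       ]
(418, 264) [-23.19118539  84.69248936  96.9       ]
(450, 140) [ 79.48035446 100.5262025   96.9       ]
```

Clear of purple and bench axles.

{"name": "step_arm", "arguments": {
  "steps": [
    [0, 0, 0, 18, -7, 20, 1],
    [0, 0, 0, 17, -7, 30, 1],
    [0, 0, 0, 0, 0, 30, 1],
    [0, 0, 0, 0, 0, 22, 1],
    [0, 0, 0, 0, 0, 6, 1],
    [0, 0, 0, 0, 0, 0, 1],
    [0, 0, 0, 0, 0, 0, 0.4],
    [0, 0, 0, 0, 0, 0, 0.4]
  ]
}}

```text
time_s: 27.5
ee_pos: [427.6, -45.1, 4.7]
ee_rot: [-180.0, -0.1, -21.1]
force: [-0.1, 0.1, 0.1]
gripper_width: 74.0
gripper_force: 0.0
```

{"name": "step_arm", "arguments": {
  "steps": [
    [0, 0, 0, 0, 0, 0, 0.4],
    [0, 0, 0, 0, 0, 0, 0.4],
    [0, 0, 0, 0, 0, 0, 0.4],
    [0, 0, 0, 0, 0, -20, 0.4],
    [0, 0, 0, 0, 0, -40, 0.4],
    [0, 0, -7.7, 0, 0, -55, 0.4],
    [0, 0, -7.7, 0, 0, 0, 0.4],
    [0, 0, -7.7, 0, 0, 0, 0.4]
  ]
}}

```text
time_s: 28.5
ee_pos: [427.1, -45.0, 119.6]
ee_rot: [180.0, -0.1, 2.3]
force: [0.8, 0.8, 0.2]
gripper_width: 57.4
gripper_force: 20.0
```

{"name": "step_arm", "arguments": {
  "steps": [
    [0, 0, 0, 36, -36, 0, 0.4],
    [0, 0, 0, 36, -36, 0, 0.4],
    [0, 0, 0, 37, -36, 0, 0.4],
    [0, 0, 0, 0, 0, 0, 0.4],
    [0, 0, 0, 0, 0, 15, 0.4],
    [0, 0, 0, 0, 0, 15, 0.4],
    [0, 0, 0, 0, 0, 0, 0.4],
    [0, 0, 0, 0, 0, 0, 0.4]
  ]
}}

```text
time_s: 29.5
ee_pos: [531.9, 66.2, 88.9]
ee_rot: [180.0, 0.0, 2.0]
force: [-0.3, 0.5, -1.2]
gripper_width: 57.4
gripper_force: 20.0
```

{"name": "step_arm", "arguments": {
  "steps": [
    [0, 0, 0, 0, 0, 15, 0.4],
    [0, 0, 0, 0, 0, 20, 0.4],
    [0, 0, 0, 0, 0, 20, 0.4],
    [0, 0, 0, 0, 0, 10, 0.4],
    [0, 0, 0, 0, 0, 0, 0.4],
    [0, 0, 0, 0, 0, 0, 0.4],
    [0, 0, 0, 0, 0, 0, 0.9],
    [0, 0, 0, 0, 0, 0, 0.9]
  ]
}}

```text
time_s: 30.5
ee_pos: [532.3, 66.7, 24.2]
ee_rot: [180.0, -0.0, 2.0]
force: [0.1, 0.8, -0.2]
gripper_width: 74.8
gripper_force: 0.0
```

{"name": "step_arm", "arguments": {
  "steps": [
    [0, 0, 0, 0, 0, 0, 1],
    [0, 0, 0, 0, 0, -30, 1],
    [0, 0, 0, 0, 0, -60, 1],
    [0, 0, 0, -50, 0, -20, 1],
    [0, 0, 0, -50, 0, 0, 1],
    [0, 0, 0, 0, 0, 0, 1],
    [0, 0, 0, 0, 0, 0, 1],
    [0, 0, 0, 0, 0, 0, 1]
  ]
}}

```text
time_s: 31.5
ee_pos: [433.5, 63.3, 134.0]
ee_rot: [180.0, -0.1, 2.0]
force: [0.8, 0.4, -0.1]
gripper_width: 91.6
gripper_force: 0.0
```

```bash
python3 -c "
from h import *
wrist('w8')"
```

```text
31.5 [433.5  63.3 134. ] [ 1.80e+02 -6.00e-02  2.01e+00] 91.56040583432458
```

View pics/w8.png

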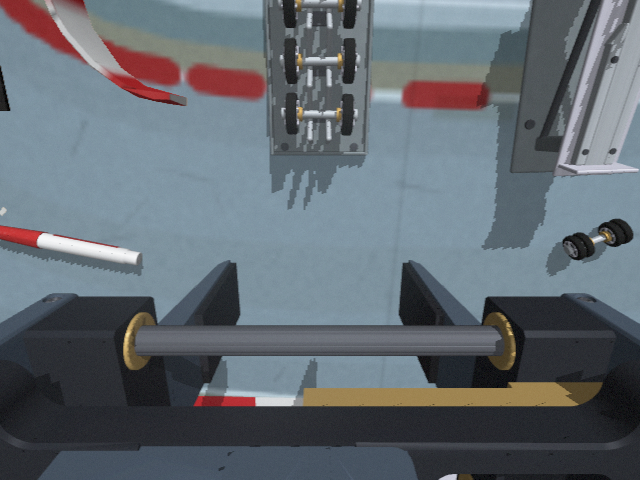

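```bash
python3 -c "
from h import *
i=grab_frame('top')['image'];cv2.imwrite('pics/t9.png',cv2.resize(i[150:370,145:475],(780,520),interpolation=3))"
```

```text
(no output)
```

View pics/t9.png

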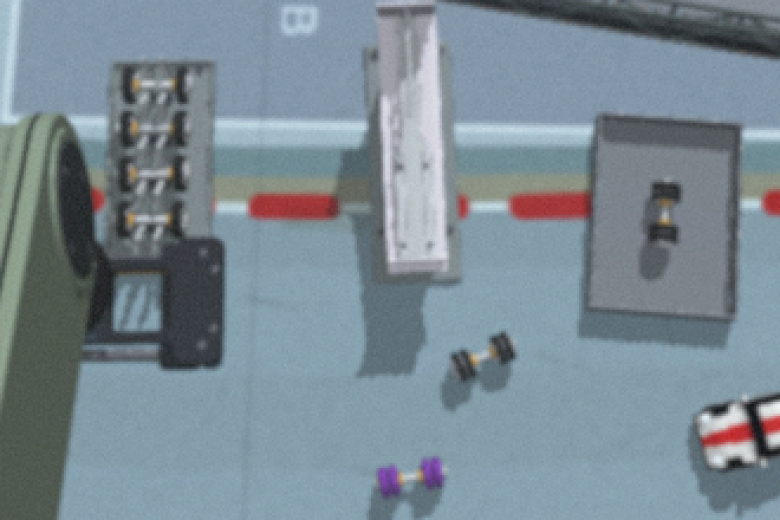

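The top view shows all four race axles in the caddy rests (about x 155, rows 85 to 218). The formerly jammed lorry axle is in the tray at (664,212), and the bench axle and the car are where they started.

```bash
python3 -c "
from workcell import *
print(job_done())"
```

```text
the job is handed in; nothing more can be done
None
```

I handed the job in at about 32 s of the 104 s allowed: all four race axles are in the caddy, one per rest, the jammed lorry axle is in the tray, and the other lorry axle and the white car were left alone; the hand-in returned no verdict.

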